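Feel for the release notch and let the welding clamp off

TASK

Open the clamp over the square tube in the welding fixture: its release key sits in a notch somewhere along the top of the fixture's front rail, among black patches that look like it. Put a fingertip on top of the rail at its very end on the robot's left, run it along the top towards the other end until it finds the notch, and press the key inside right down, so that the clamp arm swings up off the tube and stays open; then take the hand clear. Only touch and press: lift nothing, do not touch the clamp arm, and leave the tube and everything else where it is.

Things in the scene. Friction and masses are not known exactly. Their poses are not given: they have to be found in the camera images.
- fixture: welding fixture: fixed dark steel plate 300 x 420 x 12 mm (x, y, z); origin at the centre of its underside on the table, z up, -x side to the robot, +y to its left. Along its front, 120 mm from the origin towards -x, an aluminium rail runs along y: 24 mm wide, 420 mm long, flat top 62 mm above the table. Tube 150 mm, clamp post 230 mm behind the rail; only the bush (to 42 mm) stands nearer
- rail_end: outermost piece of the rail at its +y end, the robot's left (fixture y 210 to 150 mm), 24 x 60 x 28 mm, fixed; origin at the centre of its top face, axes as the fixture's
- rail_lead: next piece of the rail (fixture y 150 to 90 mm), 24 x 60 x 28 mm, flush with rail_end, fixed; origin at the centre of its top face, axes as the fixture's
- rail_stop (a point): point on the centre line of the rail's top where the middle strip ends and the fixed 120 mm tail piece begins: the notch lies before it
- key (a joint): travel (m) of the dark steel release key in the notch, 46 mm along y, 20 mm wide: 0 is up, its top 10 mm below the rail top; 0.008 is right down, 18 mm below, a hard stop. Slides straight down against 6 to 10 N of steady drag and stays where left. 1 mm of travel lifts the clamp arm 0.1 rad
- clamp_arm: steel clamp arm, 115 x 16 x 12 mm, hinged on the red post behind the tube; origin at the hinge pin, 110 mm from the fixture's origin towards +x and 68 mm above the table; level and pointing to -x when shut, swings up by 0.8 rad when the key is right down
- clamp_tip (a point): underside of the arm's round rubber foot, 90 mm out from the hinge pin; 53.5 mm above the table when shut (1.5 mm above the tube), about 112 mm when open
- tube: loose square steel tube, 40 x 180 x 40 mm, about 0.5 kg, lying along the fixture's y on the plate under the clamp arm; origin at the centre of its underside
- bush: loose steel bush standing on the plate between rail and tube, 32 mm diameter, 30 mm high; origin at the centre of its underside
- can: loose closed metal can standing on the table, 52 mm diameter, 130 mm high; origin at the centre of its underside
- hammer: loose hammer lying on the table, 240 mm long; origin under its middle, handle towards its -x
- disc: loose grey grinding disc lying on the table, 100 mm diameter, 20 mm high; origin at the centre of its underside
- strip_start (a point): point on the centre line of the rail's top where rail_lead ends and the 180 mm long middle strip (top 0.3 mm lower) begins. The one notch is in this strip, its centre 30 to 150 mm on from here towards -y. It is 50 mm long along y and open to front and back. Flush black patches on the strip look like the key but are solid
Mind the look-alikes: they are no part of the job. Leave any blue or purple look-alike of the tube alone.

How it is judged:
By the outcome, as a careful person would: the job done as asked, in the order asked, and still so for the second after the job is handed in, with the robot touching nothing.
It also fails if it takes over 67 s, if anything falls off the work surface, if the arm or the gripper's body presses on something with over 40 N, if the wrist force passes 120 N, or if a joint passes its speed limit or range.

ROBOT

A 6-joint arm with a two-finger parallel gripper is mounted at the origin on the work surface. World frame = base frame: x ahead of the robot, y to its left, z up, the work surface at z = 0. Lengths are in m, angles in rad, forces in N, time in s.
With the tool pointing down it reaches from about 0.4 to 0.825 m from the base axis. Payload 7 kg.
Tool frame: the origin (TCP) lies on the centre line of the jaws, within the pads' length; the fingertips stand 22 mm ahead of it and the grasp point (between the pads) lies 3 mm ahead of it; z points along the fingers, y is the line along which they close (so a half turn about z gives the same grasp; the last joint's range is limited). The gripper opens to 88 mm and grips with 3 to 60 N. Pads are 19 mm wide; open, the fingers measure 130 mm over their backs; the gripper's body (78 mm by 193 mm) begins 47 mm behind the grasp point.
Start: joints at [1.504, 0.359, 0.012, 0, -1.224, -0.288], TCP at [0.235, 0.633, 0.249] pointing down, gripper open.
Joint ranges: [-3.07, 3.07], [-1.43, 2.12], [-1.02, 1.25], [-3.03, 1.67], [-3.05, -0], [-3.03, 3.03]. Speed limits (rad/s): [2.39, 2.39, 3.01, 3.14, 3.14, 3.14].

INTERFACE

Orientations are given as [roll, pitch, yaw] about the fixed x, y, z axes, in that order (R = Rz(yaw) Ry(pitch) Rx(roll)).
In Python, from station import monitor, viewer, order gives the robot as it stands. The module is installed in compiled form; this text tells all that it offers.
- The arm moves only by the tool servo_tool, never from a script. Its argument "targets" is a list of rows, each an object with "angular": the turn, a rotation vector about the tool's x, y, z in degrees, a list of three; "xyz": the shift along the tool's x, y, z in cm, a list of three; "claw": the finger opening in cm, from 0 to 8.76. A call has 1 to 20 rows; each row shifts and turns the commanded pose from where the row before left it, along the tool's axes as they then stand; what a row does not reach is not made up. A row lasts 1/10 s, in which the tool goes at most 50 mm and 8.59 degrees, less where a joint would pass 70% of its speed; a pose out of reach is approached as far as the arm can. A call is refused whole if a number of a shift passes 5 or a number of a turn 8.59, either way. A call with a gripper value outside its range is refused whole. The fingers move at their own pace and stop on an object; "force" is the grip in N (left out, the last holds). Time passes only in rows, so rows that do not move let the fingers close. It gives the time, the measured TCP pose, the force, the opening and the grip force at its end, in the units of the state.
- monitor.get_state(): the state, without advancing time (a new reading comes with each control period).
- viewer.grab_frame(name): name is "scene" or "top" or "wrist"; returns a dict with "color" (480x640x3 uint8, blue, green, red), "fovy" (degrees; the focal length in pixels is half the picture's height over the tangent of half this angle, whatever the lens; pixels are square), "cx", "cy" (the principal point, pixels), "R" (3x3) and "t" (3): a world point X has camera coordinates R X + t. Camera axes: x right, y down, z forward; pixel columns grow to the right and rows downward; lengths in m; the calibration is good to about 2 mm. A picture is of the moment at which its call begins. There is no depth.
- order.job_done(): hands the job in; it is judged then, once.
The state is a dict: "t": time; "q": joint angles; "qd": joint speeds; "joint_efforts": joint torques, N m; "eef_pos": TCP position; "ee_rot": TCP orientation; "force": force on the tool from outside, world axes, zero at the start; "moment": the same for the moment, N m; "width": finger opening in m; "gripper_force": force on a finger pad.
Only numpy, scipy, OpenCV 4.12 (cv2) and the standard library are available. Lean on these libraries where they do the work, as an engineer would, in place of code of your own. Each camera call takes 0.05 s, during which the arm holds its last target. There are 200 camera calls.

## Working session

There is one attempt and no reset: what is moved stays moved. The work goes in short steps, Python scripts to look and compute and a tool call to move; the robot and the scene stay as the last step left them, time stands still between calls to the robot, and variables do not carry over. Pictures are saved under pics/ and viewed, at most 10 in all, crops included, and the job is handed in when it is done.

Besides the shell and the picture viewer there is one more tool, called by a JSON object that holds its "op" and its "data", one argument or row to a line. servo_tool: Moves the arm, as the interface text tells. Its arguments: {"type":"object","properties":{"targets":{"type":"array"},"force":{"type":"number"}},"required":["targets"]}

```bash
mkdir -p pics; cat > h.py <<'E'
import numpy as np, cv2
from station import monitor, viewer, order
from scipy.spatial.transform import Rotation as Ro
def grab(n,f):
    d=viewer.grab_frame(n); cv2.imwrite('pics/'+f,d['color']); 
    np.savez('pics/'+f[:-4]+'.npz',**{k:np.array(d[k]) for k in('fovy','cx','cy','R','t')}); return d
def pt(f,u,v,z):
    d=np.load('pics/'+f+'.npz'); fl=240/np.tan(np.radians(float(d['fovy']))/2)
    r=d['R'].T@np.array([(u-d['cx'])/fl,(v-d['cy'])/fl,1]); c=-d['R'].T@d['t']
    return c+r*(z-c[2])/r[2]
def px(f,X):
    d=np.load('pics/'+f+'.npz'); fl=240/np.tan(np.radians(float(d['fovy']))/2)
    p=d['R']@np.array(X)+d['t']; return p[:2]/p[2]*fl+[d['cx'],d['cy']]
E
python3 - <<'E'
from h import *
a=grab('scene','s1.png');b=grab('top','t1.png')
s=monitor.get_state();print({k:np.round(v,4) for k,v in s.items()})
E
```

```text
{'t': np.float64(0.1), 'q': array([ 1.5041e+00,  3.5930e-01,  1.1200e-02, -3.0000e-04, -1.2241e+00,
       -2.8810e-01]), 'qd': array([ 0.0016, -0.0034,  0.001 ,  0.0009,  0.0002, -0.0008]), 'joint_efforts': array([-1.50000e-03, -5.84162e+01,  2.93753e+01,  7.01550e+00,
        1.02000e-02, -1.00000e-04]), 'eef_pos': array([0.2344, 0.6326, 0.2477]), 'ee_rot': array([ 3.1402e+00, -2.0000e-04, -3.5490e-01]), 'force': array([-0.6665,  0.5738,  0.9107]), 'moment': array([-0.008 ,  0.0203,  0.0081]), 'gripper_force': np.float64(0.0), 'width': np.float64(0.0876)}
```

View pics/t1.png

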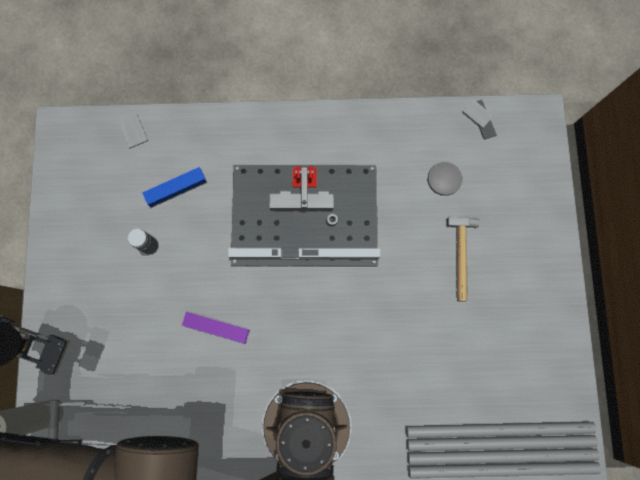

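View pics/s1.png

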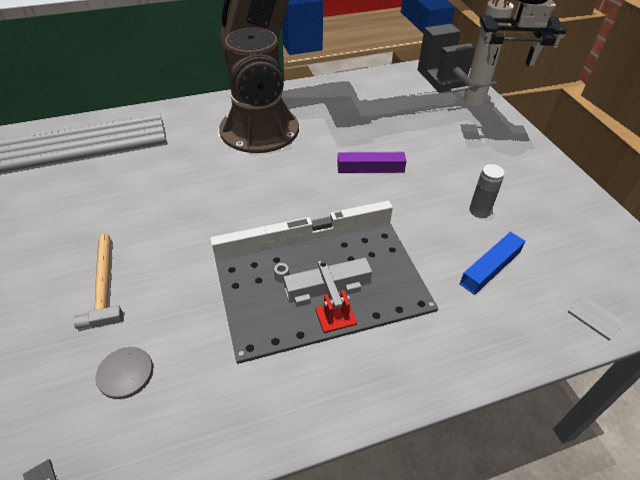

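The top view shows the rail from about (229,252) to (380,253), with dark patches between (270..320, 252). I'll enlarge the rail in both views.

```bash
python3 - <<'E'
from h import *
t=cv2.imread('pics/t1.png')[235:275,222:388];s=cv2.imread('pics/s1.png')[195:265,205:400]
t=cv2.resize(t,(797,192),interpolation=cv2.INTER_CUBIC);s=cv2.resize(s,(780,280),interpolation=cv2.INTER_CUBIC)
o=np.zeros((480,800,3),np.uint8);o[:192,:797]=t;o[200:,:780]=s;cv2.imwrite('pics/c1.png',o)
for u,v in((229,253),(380,253)): print(pt('t1',u,v,.062))
for u,v in((233,165),(376,165),(378,266),(231,266)): print(pt('t1',u,v,.012))
E
```

```text
[0.47134362 0.2039543  0.062     ]
[ 0.46153077 -0.21419708  0.062     ]
[0.74223385 0.1997051  0.012     ]
[ 0.73173281 -0.22143623  0.012     ]
[ 0.43219092 -0.21336069  0.012     ]
[0.4419231  0.20508889 0.012     ]
```

View pics/c1.png

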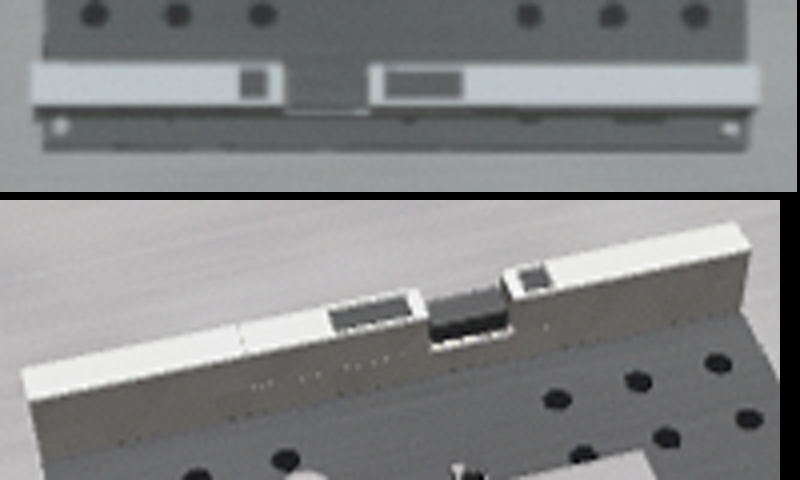

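The crop (4.8× the top view, offset 222,235) shows a real notch at crop x 284–369 (its floor is lower and it breaks the rail edge), so centre px ≈ (290,252.7). The flush patches are at crop x 240–268 and 385–463. The rail ends at (0.471,0.205) and (0.461,-0.214), and the fixture yaw is ≈ -0.024. These fit the 420 mm length.

Next I turn the closing axis across the rail and close the fingers.

{"op": "servo_tool", "data": {
  "targets": [
    {"angular": [0,0,8],"xyz": [0,0,0],"claw": 0},
    {"angular": [0,0,8],"xyz": [0,0,0],"claw": 0},
    {"angular": [0,0,8],"xyz": [0,0,0],"claw": 0},
    {"angular": [0,0,8],"xyz": [0,0,0],"claw": 0},
    {"angular": [0,0,8],"xyz": [0,0,0],"claw": 0},
    {"angular": [0,0,8],"xyz": [0,0,0],"claw": 0},
    {"angular": [0,0,8],"xyz": [0,0,0],"claw": 0},
    {"angular": [0,0,8],"xyz": [0,0,0],"claw": 0},
    {"angular": [0,0,7],"xyz": [0,0,0],"claw": 0},
    {"angular": [0,0,0],"xyz": [0,0,0],"claw": 0},
    {"angular": [0,0,0],"xyz": [0,0,0],"claw": 0},
    {"angular": [0,0,0],"xyz": [0,0,0],"claw": 0}
  ],
  "force": 10
}}

```text
t: 1.3
eef_pos: [0.2345, 0.6329, 0.2484]
ee_rot: [3.142, -0.0, -1.591]
force: [-0.1, 0.3, -0.1]
width: 0.0013
gripper_force: 0.0
```

```bash
cat >> h.py <<'E'
yaw=-0.0238; O=np.array([0.5867,-0.0077])
ex=np.array([np.cos(yaw),np.sin(yaw)]);ey=np.array([-ex[1],ex[0]])
def loc(p): d=np.array(p[:2])-O; return d@ex,d@ey
def go(ly,tipz,lx=-.12):
    s=monitor.get_state();R=Ro.from_euler('xyz',s['ee_rot']).as_matrix()
    T=np.r_[O+lx*ex+ly*ey,tipz+.022]
    print('rot',np.degrees(s['ee_rot']).round(2),'loc',np.round(loc(s['eef_pos']),4),'tip z',round(s['eef_pos'][2]-.022,4),'F',np.round(s['force'],1),'w',round(float(s['width']),4),'t',s['t'])
    print('cm tool',(R.T@(T-s['eef_pos'])*100).round(2))
E
python3 -c "
from h import *
p=pt('t1',290,252.7,.061);print('notch',p,loc(p))
print('can',pt('t1',136,237,.13),'yaw want',np.degrees(yaw)-90)
go(.2,.1)"
```

```text
notch [0.46837847 0.03480344 0.061     ] (np.float64(-0.11929950624026714), np.float64(0.03967561723371267))
can [0.50921452 0.44311431 0.13      ] yaw want -91.36363955241136
rot [ 1.800e+02 -2.000e-02 -9.117e+01] loc [-0.3674  0.632 ] tip z 0.2264 F [-0.1  0.3 -0.1] w 0.0013 t 1.3
cm tool [ 43.28 -24.59  12.65]
```

{"op": "servo_tool", "data": {
  "targets": [
    {"angular": [0,0,0],"xyz": [3,-1.7,0],"claw": 0},
    {"angular": [0,0,0],"xyz": [3,-1.7,0],"claw": 0},
    {"angular": [0,0,0],"xyz": [3,-1.7,0],"claw": 0},
    {"angular": [0,0,0],"xyz": [3,-1.7,0],"claw": 0},
    {"angular": [0,0,0],"xyz": [3,-1.7,0],"claw": 0},
    {"angular": [0,0,0],"xyz": [3,-1.7,0],"claw": 0},
    {"angular": [0,0,0],"xyz": [3,-1.7,0],"claw": 0},
    {"angular": [0,0,0],"xyz": [3,-1.7,0],"claw": 0},
    {"angular": [0,0,0],"xyz": [3,-1.7,0],"claw": 0},
    {"angular": [0,0,0],"xyz": [3,-1.7,0],"claw": 0},
    {"angular": [0,0,0],"xyz": [3,-1.7,0],"claw": 0},
    {"angular": [0,0,0],"xyz": [3,-1.7,0],"claw": 0},
    {"angular": [0,0,0],"xyz": [3,-1.7,0],"claw": 0},
    {"angular": [0,0,0],"xyz": [3,-1.7,0],"claw": 0},
    {"angular": [0,0,0],"xyz": [1.3,-0.8,3],"claw": 0},
    {"angular": [0,0,0],"xyz": [0,0,4],"claw": 0},
    {"angular": [0,0,0],"xyz": [0,0,3],"claw": 0},
    {"angular": [0,0,0],"xyz": [0,0,1],"claw": 0},
    {"angular": [0,0,0],"xyz": [0,0,0],"claw": 0},
    {"angular": [0,0,0],"xyz": [0,0,0],"claw": 0}
  ]
}}

```text
t: 3.3
eef_pos: [0.4712, 0.195, 0.1399]
ee_rot: [-3.14, 0.001, -1.593]
force: [-0.0, -0.6, 0.2]
width: 0.0007
gripper_force: 0.0
```

```bash
python3 -c "
from h import *
go(.2,.065);grab('top','t2.png');w=grab('wrist','w2.png');s=grab('scene','s2.png')['color'][160:260,290:440]
o=np.zeros((560,640,3),np.uint8);o[:240,:320]=cv2.resize(w['color'],(320,240));o[250:550,:450]=cv2.resize(s,(450,300),interpolation=2);
o[:240,330:630]=cv2.resize(cv2.imread('pics/t2.png')[220:280,215:290],(300,240),interpolation=2)
cv2.imwrite('pics/c2.png',o)
"
```

```text
rot [-1.7992e+02  4.0000e-02 -9.1250e+01] loc [-0.1203  0.1999] tip z 0.1179 F [-0.  -0.6  0.2] w 0.0007 t 3.3
cm tool [-0.   -0.03  5.29]
```

View pics/c2.png

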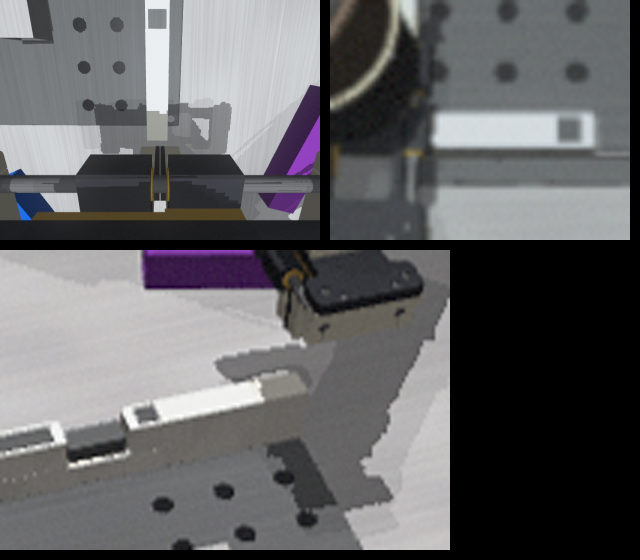

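The wrist view shows the closed fingers in line with the rail. The scene view shows the hand's shadow on the rail's left end, and the notch further on is dark and recessed. Next I descend.

{"op": "servo_tool", "data": {
  "targets": [
    {"angular": [0,0,0],"xyz": [0,0,2],"claw": 0},
    {"angular": [0,0,0],"xyz": [0,0,2],"claw": 0},
    {"angular": [0,0,0],"xyz": [0,0,0.8],"claw": 0},
    {"angular": [0,0,0],"xyz": [0,0,0.3],"claw": 0},
    {"angular": [0,0,0],"xyz": [0,0,0.2],"claw": 0},
    {"angular": [0,0,0],"xyz": [0,0,0],"claw": 0},
    {"angular": [0,0,0],"xyz": [0,0,0],"claw": 0},
    {"angular": [0,0,0],"xyz": [0,0,0],"claw": 0}
  ]
}}

```text
t: 4.25
eef_pos: [0.4707, 0.1946, 0.0861]
ee_rot: [-3.141, 0.001, -1.594]
force: [0.2, 0.1, -1.0]
width: 0.0005
gripper_force: 0.0
```

```bash
python3 -c "
from h import *
go(.2,.062)"
```

```text
rot [-1.7996e+02  4.0000e-02 -9.1320e+01] loc [-0.1208  0.1995] tip z 0.0641 F [ 0.2  0.1 -1. ] w 0.0005 t 4.25
cm tool [-0.05 -0.08  0.21]
```

{"op": "servo_tool", "data": {
  "targets": [
    {"angular": [0,0,0],"xyz": [0,0,0.1],"claw": 0},
    {"angular": [0,0,0],"xyz": [0,0,0.1],"claw": 0},
    {"angular": [0,0,0],"xyz": [0,0,0.05],"claw": 0},
    {"angular": [0,0,0],"xyz": [0,0,0],"claw": 0},
    {"angular": [0,0,0],"xyz": [0,0,0],"claw": 0}
  ]
}}

```text
t: 4.75
eef_pos: [0.4706, 0.1945, 0.0842]
ee_rot: [-3.141, 0.0, -1.593]
force: [-5.2, -1.2, 13.6]
width: 0.0006
gripper_force: 6.7
```

Contact at 13.6 N on the very end. Now I run along the rail.

{"op": "servo_tool", "data": {
  "targets": [
    {"angular": [0,0,0],"xyz": [0.4,0,0],"claw": 0},
    {"angular": [0,0,0],"xyz": [0.4,0,0],"claw": 0},
    {"angular": [0,0,0],"xyz": [0.4,0,0],"claw": 0},
    {"angular": [0,0,0],"xyz": [0.4,0,0],"claw": 0},
    {"angular": [0,0,0],"xyz": [0.4,0,0],"claw": 0},
    {"angular": [0,0,0],"xyz": [0,0,0],"claw": 0}
  ]
}}

```text
t: 5.35
eef_pos: [0.4716, 0.1756, 0.0843]
ee_rot: [-3.138, 0.003, -1.593]
force: [1.5, 0.9, 5.4]
width: 0.0007
gripper_force: 2.8
```

```bash
python3 -c "
from h import *
go(.2,.062)"
```

```text
rot [-1.798e+02  1.600e-01 -9.129e+01] loc [-0.1195  0.1805] tip z 0.0623 F [1.5 0.9 5.4] w 0.0007 t 5.35
cm tool [-1.95  0.05  0.04]
```

{"op": "servo_tool", "data": {
  "targets": [
    {"angular": [0,0,0],"xyz": [0.4,0,0.03],"claw": 0},
    {"angular": [0,0,0],"xyz": [0.4,0,0],"claw": 0},
    {"angular": [0,0,0],"xyz": [0.4,0,0],"claw": 0},
    {"angular": [0,0,0],"xyz": [0.4,0,0],"claw": 0},
    {"angular": [0,0,0],"xyz": [0.4,0,0],"claw": 0},
    {"angular": [0,0,0],"xyz": [0.4,0,0],"claw": 0},
    {"angular": [0,0,0],"xyz": [0,0,0],"claw": 0}
  ]
}}

```text
t: 6.05
eef_pos: [0.4715, 0.152, 0.0843]
ee_rot: [-3.137, 0.003, -1.593]
force: [0.9, 3.4, 7.3]
width: 0.0005
gripper_force: 3.5
```

{"op": "servo_tool", "data": {
  "targets": [
    {"angular": [0,0,0],"xyz": [0.4,0,0.02],"claw": 0},
    {"angular": [0,0,0],"xyz": [0.4,0,0],"claw": 0},
    {"angular": [0,0,0],"xyz": [0.4,0,0],"claw": 0},
    {"angular": [0,0,0],"xyz": [0.4,0,0],"claw": 0},
    {"angular": [0,0,0],"xyz": [0.4,0,0],"claw": 0},
    {"angular": [0,0,0],"xyz": [0.4,0,0],"claw": 0},
    {"angular": [0,0,0],"xyz": [0,0,0],"claw": 0}
  ]
}}

```text
t: 6.75
eef_pos: [0.4713, 0.1283, 0.0843]
ee_rot: [-3.136, 0.004, -1.593]
force: [0.8, 3.4, 7.9]
width: 0.0005
gripper_force: 4.0
```

```bash
python3 -c "
from h import *
go(.2,.062)"
```

```text
rot [-179.7     0.21  -91.27] loc [-0.1186  0.1332] tip z 0.0623 F [0.8 3.4 7.9] w 0.0005 t 6.75
cm tool [-6.68  0.13  0.05]
```

{"op": "servo_tool", "data": {
  "targets": [
    {"angular": [0,0,0],"xyz": [0.4,0.05,0.02],"claw": 0},
    {"angular": [0,0,0],"xyz": [0.4,0.05,0],"claw": 0},
    {"angular": [0,0,0],"xyz": [0.4,0,0],"claw": 0},
    {"angular": [0,0,0],"xyz": [0.4,0,0],"claw": 0},
    {"angular": [0,0,0],"xyz": [0.4,0,0.02],"claw": 0},
    {"angular": [0,0,0],"xyz": [0.4,0,0],"claw": 0},
    {"angular": [0,0,0],"xyz": [0,0,0],"claw": 0}
  ]
}}

```text
t: 7.45
eef_pos: [0.4705, 0.1048, 0.0843]
ee_rot: [-3.135, 0.004, -1.593]
force: [1.7, 7.0, 10.2]
width: 0.0001
gripper_force: 5.0
```

{"op": "servo_tool", "data": {
  "targets": [
    {"angular": [0,0,0],"xyz": [0.4,0,0],"claw": 0},
    {"angular": [0,0,0],"xyz": [0.4,0,0.01],"claw": 0},
    {"angular": [0,0,0],"xyz": [0.4,0,0.01],"claw": 0},
    {"angular": [0,0,0],"xyz": [0.4,0,0.02],"claw": 0},
    {"angular": [0,0,0],"xyz": [0.4,0,0.01],"claw": 0},
    {"angular": [0,0,0],"xyz": [0.4,0,0],"claw": 0},
    {"angular": [0,0,0],"xyz": [0.4,0,0],"claw": 0},
    {"angular": [0,0,0],"xyz": [0,0,0],"claw": 0}
  ]
}}

```text
t: 8.25
eef_pos: [0.4703, 0.0769, 0.084]
ee_rot: [-3.134, 0.005, -1.593]
force: [2.1, 6.2, 11.1]
width: 0.0005
gripper_force: 5.6
```

```bash
python3 -c "
from h import *
go(.0397,.062)"
```

```text
rot [-179.56    0.26  -91.25] loc [-0.1184  0.0818] tip z 0.062 F [ 2.1  6.2 11.1] w 0.0005 t 8.25
cm tool [ 4.21  0.17 -0.02]
```

The 0.3 mm step shows (0.0843 to 0.0840), so the finger is on the strip. I carry on slowly.

{"op": "servo_tool", "data": {
  "targets": [
    {"angular": [0,0,0],"xyz": [0.3,0.05,0],"claw": 0},
    {"angular": [0,0,0],"xyz": [0.3,0.05,0],"claw": 0},
    {"angular": [0,0,0],"xyz": [0.3,0,0.01],"claw": 0},
    {"angular": [0,0,0],"xyz": [0.3,0,0],"claw": 0},
    {"angular": [0,0,0],"xyz": [0.3,0,0],"claw": 0},
    {"angular": [0,0,0],"xyz": [0.3,0,0],"claw": 0},
    {"angular": [0,0,0],"xyz": [0,0,0],"claw": 0}
  ]
}}

```text
t: 8.95
eef_pos: [0.4689, 0.0589, 0.0838]
ee_rot: [-3.134, 0.004, -1.593]
force: [1.1, 7.5, 11.7]
width: 0.0005
gripper_force: 5.8
```

Local y is about 0.064, and the finger is still on the rail beside the notch edge.

{"op": "servo_tool", "data": {
  "targets": [
    {"angular": [0,0,0],"xyz": [0.2,0,0],"claw": 0},
    {"angular": [0,0,0],"xyz": [0.2,0,0],"claw": 0},
    {"angular": [0,0,0],"xyz": [0.2,0,0],"claw": 0},
    {"angular": [0,0,0],"xyz": [0.2,0,0],"claw": 0},
    {"angular": [0,0,0],"xyz": [0.2,0,0],"claw": 0},
    {"angular": [0,0,0],"xyz": [0.2,0,0],"claw": 0},
    {"angular": [0,0,0],"xyz": [0,0,0],"claw": 0}
  ]
}}

```text
t: 9.65
eef_pos: [0.4643, 0.0439, 0.0812]
ee_rot: [3.141, -0.001, -1.594]
force: [-0.9, 0.3, -0.2]
width: 0.0003
gripper_force: 0.0
```

```bash
python3 -c "
from h import *
go(.0397,.062)"
```

```text
rot [ 1.7994e+02 -3.0000e-02 -9.1350e+01] loc [-0.1235  0.0486] tip z 0.0592 F [-0.9  0.3 -0.2] w 0.0003 t 9.65
cm tool [ 0.89 -0.35 -0.28]
```

The force vanished and the tip dropped 2.6 mm, so this is the notch. I centre in it and press.

{"op": "servo_tool", "data": {
  "targets": [
    {"angular": [0,0,0],"xyz": [0.3,-0.1,0],"claw": 0},
    {"angular": [0,0,0],"xyz": [0.3,-0.1,0],"claw": 0},
    {"angular": [0,0,0],"xyz": [0.3,-0.15,0],"claw": 0},
    {"angular": [0,0,0],"xyz": [0,0,0.2],"claw": 0},
    {"angular": [0,0,0],"xyz": [0,0,0.2],"claw": 0},
    {"angular": [0,0,0],"xyz": [0,0,0.2],"claw": 0},
    {"angular": [0,0,0],"xyz": [0,0,0.2],"claw": 0},
    {"angular": [0,0,0],"xyz": [0,0,0.2],"claw": 0},
    {"angular": [0,0,0],"xyz": [0,0,0],"claw": 0}
  ]
}}

```text
t: 10.55
eef_pos: [0.4681, 0.0354, 0.0715]
ee_rot: [3.141, -0.0, -1.594]
force: [0.2, -0.2, 1.5]
width: 0.0001
gripper_force: 0.5
```

```bash
python3 -c "
from h import *
go(.0397,.044)"
```

```text
rot [ 1.7999e+02 -1.0000e-02 -9.1310e+01] loc [-0.1196  0.0402] tip z 0.0495 F [ 0.2 -0.2  1.5] w 0.0001 t 10.55
cm tool [0.05 0.04 0.55]
```

{"op": "servo_tool", "data": {
  "targets": [
    {"angular": [0,0,0],"xyz": [0,0,0.2],"claw": 0},
    {"angular": [0,0,0],"xyz": [0,0,0.2],"claw": 0},
    {"angular": [0,0,0],"xyz": [0,0,0.2],"claw": 0},
    {"angular": [0,0,0],"xyz": [0,0,0.1],"claw": 0},
    {"angular": [0,0,0],"xyz": [0,0,0.1],"claw": 0},
    {"angular": [0,0,0],"xyz": [0,0,0],"claw": 0},
    {"angular": [0,0,0],"xyz": [0,0,0],"claw": 0}
  ]
}}

```text
t: 11.25
eef_pos: [0.4683, 0.0354, 0.0659]
ee_rot: [-3.141, -0.0, -1.593]
force: [-13.0, 0.4, 35.3]
width: 0.0005
gripper_force: 17.9
```

At the hard stop: tip 18 mm below the rail top, 35 N. Next I lift straight out and clear.

{"op": "servo_tool", "data": {
  "targets": [
    {"angular": [0,0,0],"xyz": [0,0,-0.3],"claw": 0},
    {"angular": [0,0,0],"xyz": [0,0,-0.7],"claw": 0},
    {"angular": [0,0,0],"xyz": [0,0,-1.5],"claw": 0},
    {"angular": [0,0,0],"xyz": [0,0,-2],"claw": 0},
    {"angular": [0,0,0],"xyz": [0,0,-3],"claw": 0},
    {"angular": [0,0,0],"xyz": [0,0,-3],"claw": 0},
    {"angular": [0,0,0],"xyz": [0,0,-3],"claw": 0},
    {"angular": [0,0,0],"xyz": [0,0,-3],"claw": 0},
    {"angular": [0,0,0],"xyz": [-3,0,0],"claw": 0},
    {"angular": [0,0,0],"xyz": [-3,0,0],"claw": 0},
    {"angular": [0,0,0],"xyz": [-3,0,0],"claw": 0},
    {"angular": [0,0,0],"xyz": [-3,0,0],"claw": 0},
    {"angular": [0,0,0],"xyz": [-3,0,0],"claw": 0},
    {"angular": [0,0,0],"xyz": [-3,0,0],"claw": 0},
    {"angular": [0,0,0],"xyz": [-3,0,0],"claw": 0},
    {"angular": [0,0,0],"xyz": [-3,0,0],"claw": 0},
    {"angular": [0,0,0],"xyz": [0,0,0],"claw": 0},
    {"angular": [0,0,0],"xyz": [0,0,0],"claw": 0}
  ]
}}

```text
t: 13.05
eef_pos: [0.4735, 0.2757, 0.2281]
ee_rot: [3.141, -0.001, -1.593]
force: [0.3, -0.5, -0.7]
width: 0.0002
gripper_force: 0.0
```

```bash
python3 -c "
from h import *
go(.0397,.2);s=grab('scene','s3.png')['color'][185:365,200:450];t=grab('top','t3.png')['color'][155:275,222:388]
o=np.zeros((600,750,3),np.uint8);o[:360,:500]=cv2.resize(s,(500,360),interpolation=2);o[360:,:332]=cv2.resize(t,(332,240),interpolation=2)
cv2.imwrite('pics/c3.png',o)
c=lambda z,x:px('s3',np.r_[O+x*ex,z])-[200,185]
print('foot open',2*c(.112,.110-.063),'shut',2*c(.0535,.02))"
```

```text
rot [ 1.7995e+02 -5.0000e-02 -9.1260e+01] loc [-0.12    0.2807] tip z 0.2061 F [ 0.3 -0.5 -0.7] w 0.0002 t 13.05
cm tool [24.1   0.05  0.63]
foot open [253.26937227 151.4085078 ] shut [244.01954006 168.4033659 ]
```

View pics/c3.png

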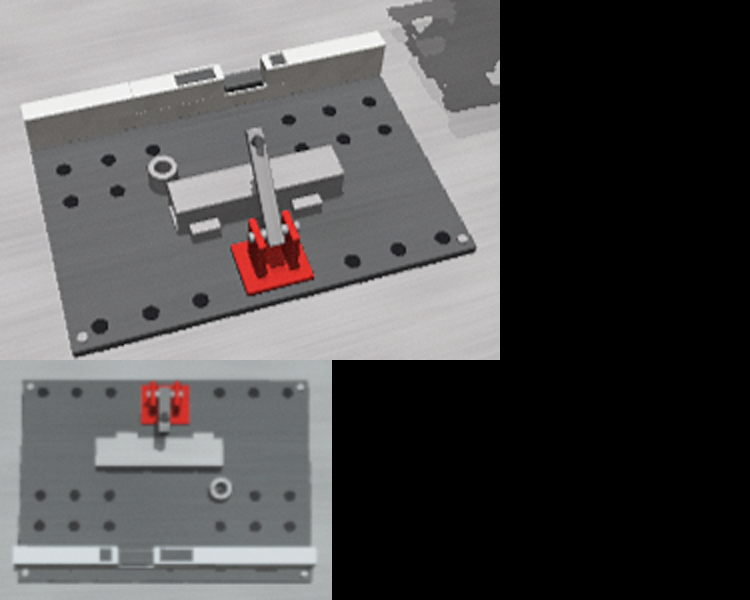

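The arm is raised in both views: its end is at top crop (164,430) and no longer over the tube. The tube and bush have not moved. I check the arm angle against the prediction, then hand in.

```bash
python3 -c "
from h import *
f=lambda a:2*(px('t3',np.r_[O+(.110-.115*np.cos(a))*ex,.068+.115*np.sin(a)])-[222,155])+[0,360]
for a in(0,.6,.7,.8): print(a,f(a))
if abs(f(.8)[1]-430)<6: order.job_done();print('handed in')"
```

```text
0 [164.69965095 473.9168135 ]
0.6 [164.38617135 448.21821727]
0.7 [164.34449953 441.44494512]
0.8 [164.30741177 434.11161368]
the job is handed in; nothing more can be done
handed in
```

The release key is pressed right down to its stop, the clamp arm has swung up off the tube and stayed open, the hand is clear, and I handed the job in at about 13 s.

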